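# Hold the bulldog clip open on the stock card

### The job

Take the wide bulldog clip off the wall of the steel tray and bring it over the stock card standing on the bench, so that I can slip the pick list in beside the card. Squeeze its levers so that the jaws gape, bring them around the middle of the card's top edge, one jaw on each side and square to the card, touching the card nowhere and without shifting the card stand, and finish holding it there wide open: do not let go. Leave everything else where it is.

Things in the scene. Friction and masses are not known exactly. Their poses are not given: they have to be found in the camera images.
- clip: The wide bulldog clip: two plain steel halves on a coil-spring hinge, jaws 60 mm wide, 64 mm tall, about 60 g, clipped on the tray's near wall, levers up. Origin: middle of the hinge axis, 14 mm above the wall's top edge, 76 mm above the bench. y along hinge and wall, z up to the levers, x across the wall. This frame belongs to the -x half and tilts with it, by 0.25 rad fully open
- clip_levers (a point): midway between the wide clip's two lever ends, 38 mm above its hinge (41 mm when squeezed). The ends are rolled edges 31 mm long (along y), 38 mm over their outsides (along x) at rest and about 19 mm fully squeezed: squeeze them together along x. They stand 52 mm above the tray wall. Squeezed from above, the clip settles about 5 mm deeper between the fingers as the levers swing in
- tray: the fixed open tray of blue-painted sheet steel that the clips are kept on: 180 (x) x 300 (y) x 62 mm, walls 2.5 mm thick. Origin: centre of its underside; its near wall, at x = -89 mm, carries the clips. What lies in it is 31 mm tall at most and 30 mm or more away from that wall
- clip_b (a joint): how far the wide clip is spread, rad: 0 as it sits on the tray wall (jaws 2.5 mm apart), 0.5 fully squeezed at the stop (jaw tips 14 mm apart); at 0.32 the jaw tips are 10 mm apart. The spring needs about 3 N on the lever ends to start and 9 to 10 N at the stop; let go, it snaps shut
- clip_jaw_a (a point): inner edge of the wide clip's jaw tip on its -x half, mid-width: 24 mm below the hinge (23 mm when open). The hinge barrel is 9 mm thick, so the throat from barrel to jaw tips is 18 mm deep
- clip_jaw_b (a point): inner edge of the wide clip's jaw tip on its +x half, mid-width
- card_top (a point): middle of the top edge of the stock card: a pale ruled rigid card 105 mm wide, 2 mm thick, standing upright with its top edge 158 mm above the bench. x is normal to the card's faces, y runs along the top edge, z up
- card_stand: the card with its foot, one loose body of about 0.7 kg: a dark steel slotted foot 70 (x) x 125 (y) x 24 mm that holds the card upright in its middle. Origin: centre of the underside, same axes as card_top
- small_clip: a narrow bulldog clip, jaws 32 mm wide and 46 mm tall, on the same tray wall at least 105 mm from the wide one (centre to centre). Not wanted. Origin on its hinge, 10 mm above the wall's top
- bearing: ball bearing ring, 52 mm across, 15 mm thick, lying in the tray. Origin: centre of its underside
- flange: dark steel shaft flange, 64 mm across, 28 mm tall, lying in the tray. Origin: centre of its underside
- jar: clear jar with a steel cap, 60 mm across, 85 mm tall, behind the card stand. Origin: centre of its underside
- padlock: brass padlock lying flat before the card stand, 70 x 46 x 18 mm. Origin: under the centre of its brass case
- tape_measure: tape measure in a black case, 62 x 36 x 54 mm, standing before the card stand. Origin: centre of its underside
- stapler: black stapler, 145 x 34 x 60 mm, lying 35 mm or more before the tray's near wall. Origin: centre of its underside
Things that resemble listed ones, but are neither listed nor needed, are in the scene too. What is shaped like the clip but green is not meant.

How it is judged:
By the outcome, as a careful person would: the job done as asked, in the order asked, and still so for the second after the job is handed in, while the arm keeps its last pose, push and grip.
It also fails if it takes over 38 s, if anything falls off the work surface, if the arm or the gripper's body presses on something with over 40 N, if the wrist force passes 120 N, or if a joint passes its speed limit or range.

### The arm

A 6-joint arm with a two-finger parallel gripper is mounted at the origin on the work surface. World frame = base frame: x ahead of the robot, y to its left, z up, the work surface at z = 0. Lengths are in m, angles in degrees, forces in N, time in s.
With the tool pointing down it reaches from about 0.4 to 0.825 m from the base axis. Payload 7 kg.
Tool frame: the origin (TCP) lies midway between the tips of the shut fingers; the grasp point (between the pads) lies 19 mm behind it; z points along the fingers, y is the line along which they close (so a half turn about z gives the same grasp; the last joint's range is limited). The gripper opens to 88 mm and grips with 3 to 60 N. Pads are 19 mm wide; open, the fingers measure 130 mm over their backs; the gripper's body (78 mm by 193 mm) begins 47 mm behind the grasp point.
Start: joints at [-57.405, 20.546, 0.682, 0, -70.136, -16.507], TCP at [0.187, -0.649, 0.227] pointing down, gripper open.
Joint ranges: [-176.03, 176.03], [-82.01, 121.73], [-58.28, 71.71], [-173.87, 95.51], [-174.79, -0.11], [-173.66, 173.66]. Speed limits (degrees/s): [136.94, 136.94, 172.46, 180, 180, 180].

### API

Orientations are given as [roll, pitch, yaw] about the fixed x, y, z axes, in that order (R = Rz(yaw) Ry(pitch) Rx(roll)).
In Python, from plant import r gives the robot as it stands.
- The arm moves only by the tool carry_out, never from a script. Its argument "deltas" is a list of rows, each a list of 3 entries, a list of its own where there are three numbers: the opening, from 0 (shut) to 1 (fully open), then the shift along the tool's x, y, z in mm, then the turn, a rotation vector about the tool's x, y, z in rad. In form: [[gripper, [tx, ty, tz], [rx, ry, rz]], ...]. A call has 1 to 12 rows; each row is the pose to reach, as a shift and turn from the pose commanded when the call began, along the tool's axes at that moment; what a row does not reach only later rows make up. A row lasts 1/10 s, in which the tool goes at most 50 mm and 8.59 degrees, less where a joint would pass 70% of its speed; a pose out of reach is approached as far as the arm can. A call with a gripper value outside its range is refused whole. The fingers move at their own pace and stop on an object; "squeeze" is the grip in N (left out, the last holds). Time passes only in rows, so rows that repeat a pose let the fingers close. It gives the time, the measured TCP pose, the force, the opening and the grip force at its end, in the units of the state.
- r.get_state(): the state, without advancing time (a new reading comes with each control period).
- r.capture(name): name is "scene" or "top" or "wrist"; returns (picture, depth): 420x560x3 uint8, red, green, blue; 420x560 float32, m along the optical axis (not along the pixel's ray), 0 where there is no reading.
- r.get_calibration(name): a dict with "fov_y" (degrees; the focal length in pixels is half the picture's height over the tangent of half this angle, whatever the lens; pixels are square), "cx", "cy" (the principal point, pixels), "distortion" ([k1, k2, p1, p2, k3] as OpenCV has them; the pictures are not rectified), "view" (4x4, takes a point from world to camera coordinates). Camera axes: x right, y down, z forward; pixel columns grow to the right and rows downward; lengths in m; the calibration is good to about 2 mm. A picture is of the moment at which its call begins: read the wrist's pose just before it. get_calibration takes no time and is no camera call; for the wrist camera it gives the pose at the moment of the call.
- r.close_job(): hands the job in; it is judged then, once.
The state is a dict: "time_s": time; "joints": joint angles; "qd": joint speeds; "joint_torque": joint torques, N m; "tcp_pos": TCP position; "eef_rot": TCP orientation; "contact_force": force on the tool from outside, world axes, zero at the start; "moment": the same for the moment, N m; "gripper_width": finger opening in m; "gripper_force": force on a finger pad.
Only numpy, scipy, OpenCV 4.12 (cv2) and the standard library are available. Lean on these libraries where they do the work, as an engineer would, in place of code of your own. Each camera call takes 0.05 s, during which the arm holds its last target. There are 200 camera calls.

## Working session

There is one attempt and no reset: what is moved stays moved. The work goes in short steps, Python scripts to look and compute and a tool call to move; the robot and the scene stay as the last step left them, time stands still between calls to the robot, and variables do not carry over. Pictures are saved under pics/ and viewed, at most 10 in all, crops included, and the job is handed in when it is done.

Besides the shell and the picture viewer there is one more tool, called by a JSON object that holds its "name" and its "arguments", one argument or row to a line. carry_out: Moves the arm, as the interface text tells. Its arguments: {"type":"object","properties":{"deltas":{"type":"array"},"squeeze":{"type":"number"}},"required":["deltas"]}

```bash
mkdir -p pics
cat > h.py <<'E'
import numpy as np, cv2, pickle
from plant import r
def cal(n):
    c=r.get_calibration(n); f=210/np.tan(np.radians(c["fov_y"])/2)
    K=np.array([[f,0,c["cx"]],[0,f,c["cy"]],[0,0,1]]); return K,np.array(c["distortion"],float),np.array(c["view"])
def snap(n,tag):
    c=cal(n); im,d=r.capture(n); pickle.dump((c,im,d),open(f"pics/{tag}.pkl","wb"))
    cv2.imwrite(f"pics/{tag}.png",im[:,:,::-1]); return c,im,d
def load(tag): return pickle.load(open(f"pics/{tag}.pkl","rb"))
def ray(c,uv):
    K,D,V=c; p=cv2.undistortPoints(np.array([[uv]],float),K,D)[0,0]
    R=V[:3,:3].T; return -R@V[:3,3], R@np.array([p[0],p[1],1.])
def atz(c,uv,z):
    o,d=ray(c,uv); return o+d*(z-o[2])/d[2]
def tri(obs):
    A=np.zeros((3,3));b=np.zeros(3);L=[]
    for c,uv in obs:
        o,d=ray(c,uv); d=d/np.linalg.norm(d); P=np.eye(3)-np.outer(d,d); A+=P;b+=P@o;L.append((P,o))
    x=np.linalg.solve(A,b); return x,[float(np.linalg.norm(P@(x-o))) for P,o in L]
def cloud(c,d):
    K,D,V=c; h,w=d.shape; u,v=np.meshgrid(np.arange(w),np.arange(h))
    p=cv2.undistortPoints(np.stack([u,v],-1).reshape(-1,1,2).astype(float),K,D).reshape(h,w,2)
    X=np.concatenate([p*d[...,None],d[...,None]],-1); return (X-V[:3,3])@V[:3,:3]
def proj(c,P):
    K,D,V=c; return cv2.projectPoints(np.atleast_2d(P).astype(float),V[:3,:3],V[:3,3],K,D)[0].reshape(-1,2)
E
python3 - <<'E'
from h import *
for n in("scene","top"):
    c,im,d=snap(n,n); print(n,np.linalg.inv(c[2])[:3,3].round(3),c[0][0,0].round(1))
print(r.get_state())
a=cv2.imread("pics/scene.png");b=cv2.imread("pics/top.png")
E
```

```text
scene [1.453 0.233 0.868] 531.8
top [ 0.374 -0.013  1.018] 385.4
{'time_s': 0.1, 'joints': array([-5.74063968e+01,  2.05877953e+01,  6.38659792e-01, -1.91863270e-02,
       -7.01368083e+01, -1.65056083e+01]), 'qd': array([ 0.00934916, -0.13867408,  0.07587797,  0.04484823,  0.00327638,
       -0.00296203]), 'joint_torque': array([-1.82275104e-03, -5.84161985e+01,  2.93749988e+01,  7.01552108e+00,
        1.01511955e-02, -2.62691015e-05]), 'tcp_pos': array([ 0.18689079, -0.64814154,  0.22570383]), 'eef_rot': array([ 1.79912473e+02, -7.12580578e-03, -1.63918532e+02]), 'contact_force': array([-0.50517451, -0.88046995, -0.35657871]), 'moment': array([0.04572136, 0.00535764, 0.05589673]), 'gripper_force': 0.0, 'gripper_width': 0.08717799819659836}
```

View pics/scene.png

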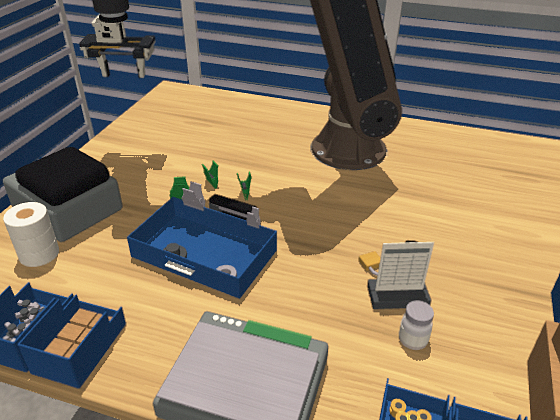

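View pics/top.png

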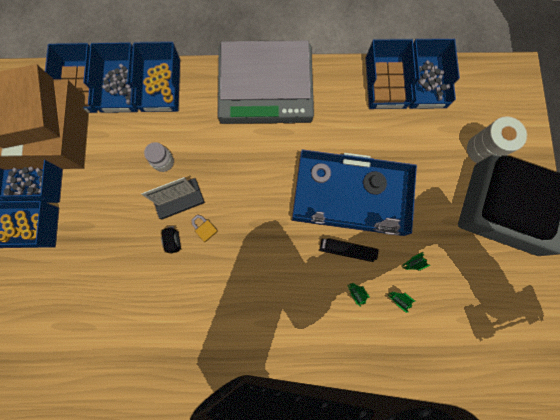

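Scene view: two steel clips on the tray wall, the wide one at (194,196) and the narrow one at (253,215). The card is at (405,265), the jar at (416,325), and green clips at (180,188), (211,174) and (245,184).
Top view, things that could be mistaken for the clip: wide steel (387,226), narrow steel (318,217), green (416,262), (358,294) and (401,301). I choose (387,226), steel and wide, and will check it in close crops.

Run:
```python
from h import *
def crop(t,x,y,w=80,h=60,s=5): return cv2.resize(load(t)[1][y:y+h,x:x+w,::-1],None,fx=s,fy=s,interpolation=cv2.INTER_CUBIC)
o=np.vstack([np.hstack([crop("top",350,195),crop("scene",160,165)]),np.hstack([crop("top",135,160),crop("scene",365,235)])])
cv2.imwrite("pics/crops.png",o)
# rough 3D from depth
for t,l in(("top",[(387,226),(318,217),(172,190)]),("scene",[(194,200),(405,262)])):
    c,im,d=load(t);C=cloud(c,d)
    for u,v in l: print(t,u,v,C[v,u].round(3))
```

```text
top 387 226 [ 0.498 -0.299  0.075]
top 318 217 [ 0.523 -0.13   0.072]
top 172 190 [0.591 0.228 0.099]
scene 194 200 [ 0.505 -0.289  0.085]
scene 405 262 [0.588 0.238 0.105]
```

View pics/crops.png

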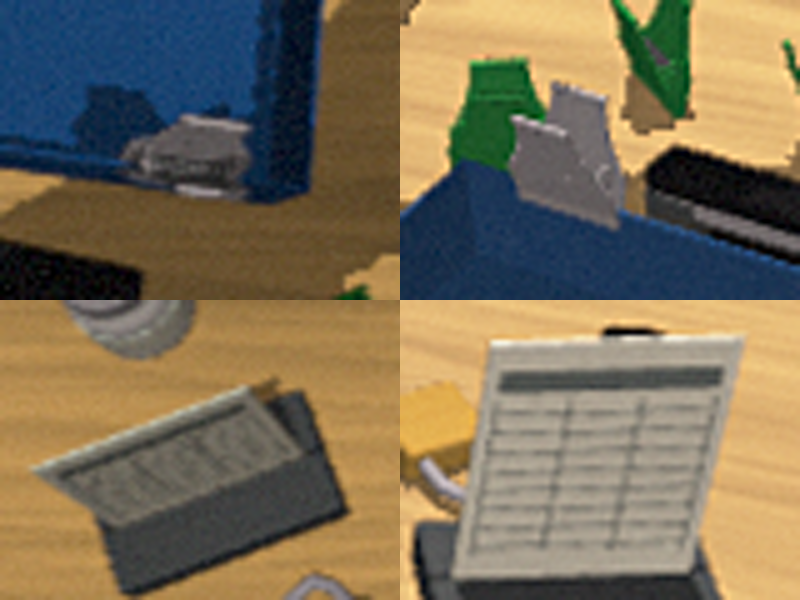

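The crops show the chosen clip: plain steel, wide, levers up, with rolled edges in the top crop at (185–248,122) and (180–240,192). The card's top edge runs (32,470)–(248,390) in the top crop and (490,343)–(745,338) in the scene crop.

Run:
```python
from h import *
T,S=load("top")[0],load("scene")[0]
def P(X,Y,x,y,oy=0,ox=0): return (x+(X-ox+.5)/5-.5,y+(Y-oy+.5)/5-.5)
t=lambda X,Y:P(X,Y,350,195); s=lambda X,Y:P(X,Y,160,165,0,400)
tc=lambda X,Y:P(X,Y,135,160,300); sc=lambda X,Y:P(X,Y,365,235,300,400)
for n,a,b in(("lev+x -y",t(248,122),s(513,118)),("lev+x +y",t(185,122),s(567,133)),("lev-x -y",t(240,192),s(555,85)),("lev-x +y",t(180,192),s(605,100)),
 ("card -y",tc(248,390),sc(490,343)),("card +y",tc(32,470),sc(745,338))):
    x,e=tri([(T,a),(S,b)]); print(n,x.round(4),np.round(e,4))
# tray wall direction (top image near wall)
for uv in((291.5,220),(412,234)): print(atz(T,uv,.062).round(4))
st=r.get_state(); V=np.linalg.inv(r.get_calibration("wrist")["view"])
from scipy.spatial.transform import Rotation as R
Rt=R.from_euler("xyz",st["eef_rot"],degrees=True).as_matrix()
print("wrist cam in tool",(Rt.T@(V[:3,3]-st["tcp_pos"])).round(3),(Rt.T@V[:3,:3]).round(3)); print(r.get_calibration("wrist")["fov_y"])
```

```text
lev+x -y [ 0.5083 -0.316   0.1168] [0.0007 0.0007]
lev+x +y [ 0.509  -0.2868  0.1149] [0.0005 0.0005]
lev-x -y [ 0.4751 -0.3096  0.1163] [0.0009 0.0009]
lev-x +y [ 0.4758 -0.2822  0.1138] [0.0007 0.0007]
card -y [0.6059 0.1863 0.1578] [0.0005 0.0005]
card +y [0.5696 0.2844 0.1577] [0.0008 0.0008]
[ 0.5181 -0.0643  0.062 ]
[ 0.4784 -0.3643  0.062 ]
wrist cam in tool [ 0.066  0.001 -0.157] [[ 0.    -0.969 -0.247]
 [ 1.     0.    -0.   ]
 [ 0.    -0.247  0.969]]
70.64629691381585
```

```bash
cat >> h.py <<'E'
from scipy.spatial.transform import Rotation as Rn
def delta(p,yaw,roll=180,pitch=0):
    st=r.get_state(); R0=Rn.from_euler("xyz",st["eef_rot"],degrees=True); R1=Rn.from_euler("xyz",[roll,pitch,yaw],degrees=True)
    print("t",st["time_s"],"tcp",st["tcp_pos"].round(4),st["eef_rot"].round(2),"shift mm",(R0.inv().apply(np.array(p)-st["tcp_pos"])*1000).round(1),"rot",(R0.inv()*R1).as_rotvec().round(4))
E
python3 -c "
from h import *
delta([.492,-.2987,.21],-97.8)"
```

```text
t 0.1 tcp [ 0.1869 -0.6481  0.2257] [ 1.7991e+02 -1.0000e-02 -1.6392e+02] shift mm [-390.   251.2   16. ] rot [ 1.400e-03  8.000e-04 -1.154e+00]
```

{"name": "carry_out", "arguments": {
  "deltas": [
    [1,[-30,19,1],[0,0,-0.09]],
    [1,[-65,42,3],[0,0,-0.19]],
    [1,[-105,68,4],[0,0,-0.31]],
    [1,[-145,93,6],[0,0,-0.43]],
    [1,[-185,119,8],[0,0,-0.55]],
    [1,[-225,145,9],[0,0,-0.67]],
    [1,[-265,171,11],[0,0,-0.79]],
    [1,[-305,196,13],[0,0,-0.91]],
    [1,[-340,219,14],[0,0,-1.01]],
    [1,[-370,238,15],[0,0,-1.1]],
    [1,[-390,251,16],[0,0,-1.154]],
    [1,[-390,251,16],[0,0,-1.154]]
  ]
}}

```text
time_s: 1.3
tcp_pos: [0.4937, -0.2971, 0.21]
eef_rot: [180.0, 0.0, -97.5]
contact_force: [0.5, 0.1, -0.0]
gripper_width: 0.0876
gripper_force: 0.0
```

{"name": "carry_out", "arguments": {
  "deltas": [
    [1,[0,0,0],[0,0,0]],
    [1,[0,0,0],[0,0,0]]
  ]
}}

```text
time_s: 1.5
tcp_pos: [0.4916, -0.2997, 0.2104]
eef_rot: [180.0, 0.0, -97.9]
contact_force: [-0.3, -1.3, 0.4]
gripper_width: 0.0878
gripper_force: 0.0
```

Run:
```python
from h import *
c,im,d=snap("wrist","w1")
delta([.492,-.2987,.095],-97.8); print(r.get_state()["joints"].round(1))
cv2.imwrite("pics/w1b.png",cv2.resize(im[:,:,::-1],(800,600),interpolation=cv2.INTER_CUBIC))
```

```text
t 1.55 tcp [ 0.4915 -0.2999  0.2105] [179.98   0.   -97.88] shift mm [ -1.3  -0.4 115.5] rot [ 0.0004  0.     -0.0014]
[-11.9  11.9 -13.5  -0.  -64.6   4.1]
```

View pics/w1b.png

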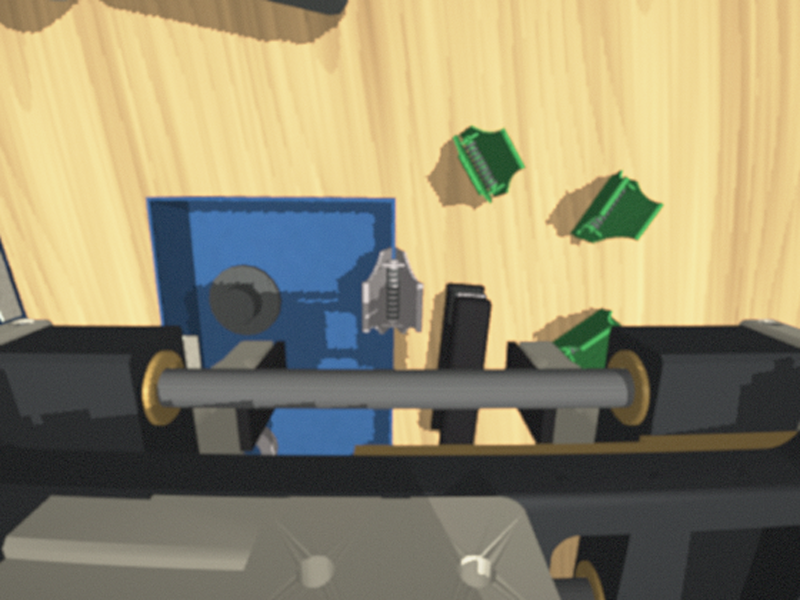

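The wrist view shows the plain steel wide clip on the tray wall at (392,295) in the 800-px picture. Its lever edges are near u=364 and u=421, v 288–333. The wall line at u≈394 is vertical, so the gripper is square to it.

Run:
```python
from h import *
W=load("w1")[0];T=load("top")[0]
f=lambda x,y:((x+.5)*.7-.5,(y+.5)*.7-.5)
t=lambda X,Y:(350+(X+.5)/5-.5,195+(Y+.5)/5-.5)
P=[]
for n,a,b in(("+x-y",f(364,288),t(248,122)),("+x+y",f(363,333),t(185,122)),("-x-y",f(422,290),t(240,192)),("-x+y",f(421,333),t(180,192))):
    P.append(atz(W,a,.114)); x,e=tri([(W,a),(T,b)]); print(n,P[-1].round(4),x.round(4),np.round(e,4))
print("mid",np.mean(P,0).round(4))
a,b=[atz(W,f(*q),.062) for q in((395,200),(393,450))];v=b-a;print("yaw",np.degrees(np.arctan2(-v[0],v[1])))
m=np.mean(P,0);m[2]=.095;delta(m,-97.8)
```

```text
+x-y [ 0.5092 -0.3112  0.114 ] [ 0.5076 -0.3137  0.1256] [0.0004 0.0004]
+x+y [ 0.5144 -0.2826  0.114 ] [ 0.5108 -0.2853  0.1217] [0.0026 0.0026]
-x-y [ 0.4741 -0.3051  0.114 ] [ 0.4744 -0.3077  0.1249] [0.0001 0.0001]
-x+y [ 0.4781 -0.2775  0.114 ] [ 0.4767 -0.2804  0.1214] [0.0016 0.0016]
mid [ 0.494  -0.2941  0.114 ]
yaw -8.334272382649624
t 1.55 tcp [ 0.4915 -0.2999  0.2105] [179.98   0.   -97.88] shift mm [ -6.1  -1.7 115.5] rot [ 0.0004  0.     -0.0014]
```

{"name": "carry_out", "arguments": {
  "deltas": [
    [1,[-2,-1,15],[0,0,0]],
    [1,[-4,-1,40],[0,0,0]],
    [1,[-4,-1,65],[0,0,0]],
    [1,[-4,-1,90],[0,0,0]],
    [1,[-4,-1,107],[0,0,0]],
    [1,[-4,-1,115],[0,0,0]],
    [1,[-4,-1,115],[0,0,0]],
    [1,[-4,-1,115],[0,0,0]]
  ],
  "squeeze": 25
}}

```text
time_s: 2.35
tcp_pos: [0.494, -0.2961, 0.0963]
eef_rot: [-180.0, -0.0, -97.8]
contact_force: [-0.3, -0.8, -0.3]
gripper_width: 0.0875
gripper_force: 0.0
```

Run:
```python
from h import *
c,im,d=snap("wrist","w2"); snap("scene","s2")
delta([.493,-.2965,.095],-98); 
a=cv2.resize(im[150:360,180:380,::-1],(400,420),interpolation=cv2.INTER_CUBIC)
b=cv2.resize(load("s2")[1][130:235,140:240,::-1],(400,420),interpolation=cv2.INTER_CUBIC)
cv2.imwrite("pics/w2b.png",np.hstack([a,b]))
```

```text
t 2.45 tcp [ 0.4944 -0.2959  0.0967] [-1.7989e+02 -2.0000e-02 -9.7800e+01] shift mm [0.8 1.3 1.7] rot [-0.0019 -0.0003  0.0034]
```

View pics/w2b.png

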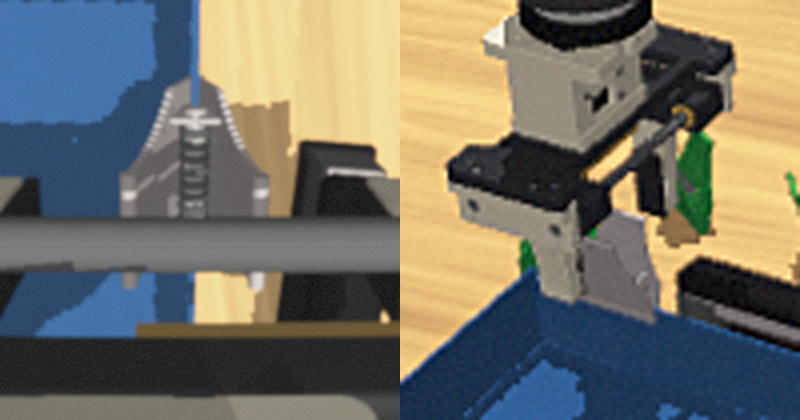

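The clip's levers sit centred between the open fingers (wrist crop u 120–268, v 175–290). I'm closing on them now.

{"name": "carry_out", "arguments": {
  "deltas": [
    [0,[0.5,0.5,1],[0,0,0]],
    [0,[0.5,0.5,1],[0,0,0]],
    [0,[0.5,0.5,1],[0,0,0]],
    [0,[0.5,0.5,1],[0,0,0]],
    [0,[0.5,0.5,1],[0,0,0]],
    [0,[0.5,0.5,1],[0,0,0]],
    [0,[0.5,0.5,1],[0,0,0]],
    [0,[0.5,0.5,1],[0,0,0]],
    [0,[0.5,0.5,1],[0,0,0]],
    [0,[0.5,0.5,1],[0,0,0]]
  ],
  "squeeze": 25
}}

```text
time_s: 3.45
tcp_pos: [0.4931, -0.2959, 0.0945]
eef_rot: [180.0, 0.0, -97.8]
contact_force: [0.4, 0.3, -0.6]
gripper_width: 0.0164
gripper_force: 24.9
```

{"name": "carry_out", "arguments": {
  "deltas": [
    [0,[0,0,-3],[0,0,0]],
    [0,[0,0,-8],[0,0,0]],
    [0,[0,0,-15],[0,0,0]],
    [0,[0,0,-25],[0,0,0]],
    [0,[0,0,-40],[0,0,0]],
    [0,[0,0,-60],[0,0,0]],
    [0,[0,0,-85],[0,0,0]],
    [0,[0,0,-110],[0,0,0]],
    [0,[0,0,-135],[0,0,0]],
    [0,[0,0,-155],[0,0,0]],
    [0,[0,0,-165],[0,0,0]],
    [0,[0,0,-165],[0,0,0]]
  ]
}}

```text
time_s: 4.65
tcp_pos: [0.4938, -0.2961, 0.2615]
eef_rot: [-179.8, -0.0, -97.8]
contact_force: [0.1, 0.0, -0.5]
gripper_width: 0.0164
gripper_force: 24.9
```

Run:
```python
from h import *
c,im,d=snap("wrist","w3"); snap("scene","s3")
print(r.get_state()["gripper_width"])
# card yaw & target: approach above card
delta([.5878,.2354,.265],20.3-90)
a=cv2.resize(im[100:310,180:380,::-1],(400,420),interpolation=cv2.INTER_CUBIC)
u,v=map(int,proj(load("s3")[0],[.493,-.296,.25])[0]); print(u,v)
u=max(50,u);v=max(52,v)
b=cv2.resize(load("s3")[1][v-50:v+55,u-50:u+50,::-1],(400,420),interpolation=cv2.INTER_CUBIC)
cv2.imwrite("pics/w3b.png",np.hstack([a,b]))
```

```text
0.01624043660230993
t 4.75 tcp [ 0.4928 -0.2956  0.2589] [ 1.7997e+02  3.0000e-02 -9.7800e+01] shift mm [-539.   -22.    -5.8] rot [ 0.0005  0.0007 -0.4905]
186 138
```

View pics/w3b.png

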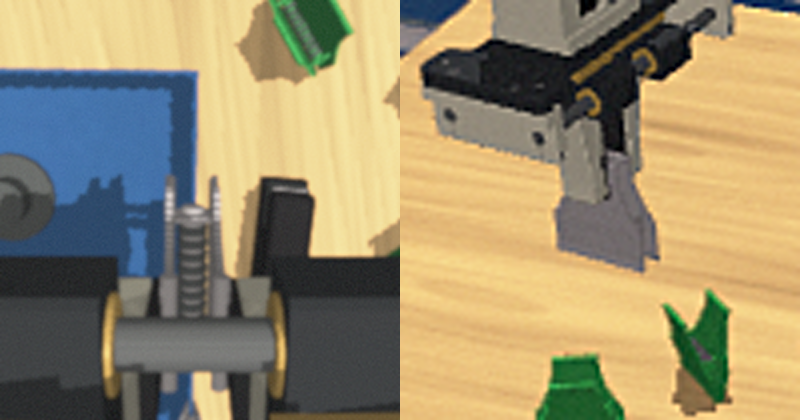

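The clip is held wide open and square in the gripper. Jaw ends are at wrist-crop (168,178) and (216,178). In the scene crop the front jaw's bottom corners are (557,250) and (643,270), and the rear corner is (657,257).

Run:
```python
from h import *
from scipy.optimize import least_squares
S=load("s3")[0];W=load("w3")[0];st=r.get_state();R=Rn.from_euler("xyz",st["eef_rot"],degrees=True)
ob=[(S,(174.9,150.1),(30,-8)),(S,(196.4,155.1),(-30,-8)),(S,(199.9,151.8),(-30,8)),(W,(263.8,188.8),(30,-8)),(W,(287.8,188.8),(30,8))]
def res(o,idx):
    return np.concatenate([proj(ob[i][0],st["tcp_pos"]+R.apply(np.array([ob[i][2][0]+o[0],ob[i][2][1]+o[1],o[2]])/1000))[0]-ob[i][1] for i in idx])
for idx in([0,1,2,3,4],[0,1,2],[3,4]):
    q=least_squares(res,[0,0,40],args=(idx,)); print(q.x.round(1),q.fun.round(1))
```

```text
[ 0.4 -1.7 39.8] [ 0.2 -0.9  0.5  0.2  0.7  0.3  0.2 -0.2 -0.4 -0.2]
[16.2 17.8 55.1] [ 0.1 -0.7 -0.1  0.3  0.   0.4]
[ 1.2 -1.6 34.9] [ 0. -0. -0.  0.]
```

{"name": "carry_out", "arguments": {
  "deltas": [
    [0,[-10,0,-1],[0,0,-0.01]],
    [0,[-30,-1,-2],[0,0,-0.03]],
    [0,[-60,-2,-3],[0,0,-0.06]],
    [0,[-95,-4,-5],[0,0,-0.09]],
    [0,[-130,-5,-6],[0,0,-0.12]],
    [0,[-165,-7,-6],[0,0,-0.15]],
    [0,[-200,-8,-6],[0,0,-0.18]],
    [0,[-235,-10,-6],[0,0,-0.21]],
    [0,[-270,-11,-6],[0,0,-0.25]],
    [0,[-305,-12,-6],[0,0,-0.28]],
    [0,[-340,-14,-6],[0,0,-0.31]],
    [0,[-375,-15,-6],[0,0,-0.34]]
  ]
}}

```text
time_s: 5.95
tcp_pos: [0.5583, 0.0754, 0.2645]
eef_rot: [179.9, -0.0, -78.2]
contact_force: [1.4, -0.3, -1.0]
gripper_width: 0.0162
gripper_force: 24.9
```

```bash
python3 -c "
from h import *
delta([.5878,.2354,.265],20.3-90);print(r.get_state()['joints'].round(1))"
```

```text
t 5.95 tcp [0.5583 0.0754 0.2645] [ 1.799e+02 -2.000e-02 -7.820e+01] shift mm [-150.5  -61.6   -0.6] rot [ 1.700e-03 -1.000e-04 -1.483e-01]
[ 27.6   8.8 -10.2  -0.  -71.1 -15.8]
```

{"name": "carry_out", "arguments": {
  "deltas": [
    [0,[-35,-14,0],[0,0,-0.035]],
    [0,[-65,-26,0],[0,0,-0.065]],
    [0,[-95,-38,0],[0,0,-0.09]],
    [0,[-120,-49,0],[0,0,-0.12]],
    [0,[-140,-57,0],[0,0,-0.14]],
    [0,[-149,-61,0],[0,0,-0.148]],
    [0,[-150,-61,0],[0,0,-0.148]],
    [0,[-150,-61,0],[0,0,-0.148]],
    [0,[-150,-61,0],[0,0,-0.148]],
    [0,[-150,-61,0],[0,0,-0.148]]
  ]
}}

```text
time_s: 6.95
tcp_pos: [0.5882, 0.2319, 0.2659]
eef_rot: [-180.0, 0.0, -69.9]
contact_force: [-0.2, 0.3, -0.1]
gripper_width: 0.016
gripper_force: 24.9
```

Run:
```python
from h import *
c,im,d=snap("wrist","w4"); snap("scene","s4")
delta([.5878,.2354,.235],20.3-90)
cu=proj(c,np.array([[.5696,.2844,.158],[.6059,.1863,.158]])); print("card ends in wrist",cu.round(1))
a=cv2.resize(im[60:330,180:380,::-1],(400,540),interpolation=cv2.INTER_CUBIC)
u,v=map(int,proj(load("s4")[0],[.588,.235,.19])[0]); print(u,v)
b=cv2.resize(load("s4")[1][v-75:v+60,u-50:u+50,::-1],(400,540),interpolation=cv2.INTER_CUBIC)
cv2.imwrite("pics/w4b.png",np.hstack([a,b]))
```

```text
t 7.05 tcp [0.5882 0.2321 0.2659] [-1.7998e+02  1.0000e-02 -6.9890e+01] shift mm [-3.2 -0.7 30.9] rot [-0.0004  0.0002 -0.0033]
card ends in wrist [[276.1 263.8]
 [275.7 154.4]]
410 230
```

View pics/w4b.png

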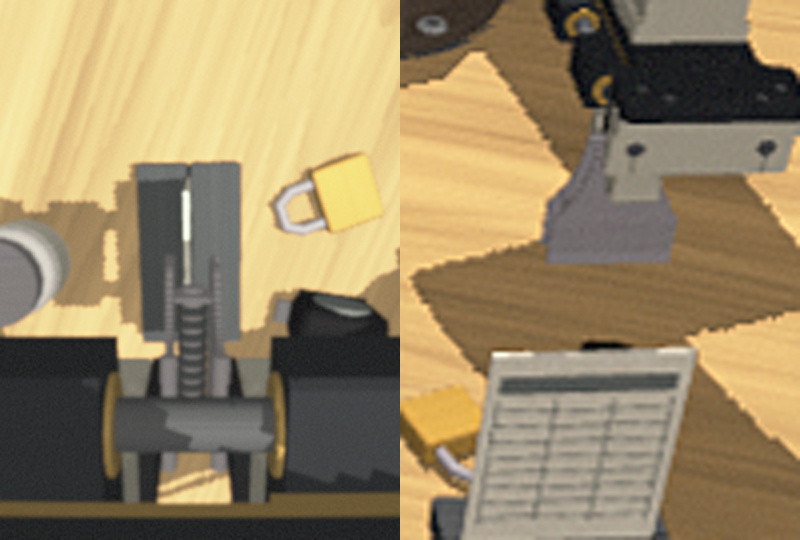

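The clip hangs above the card: jaw ends at wrist-crop u=168 and 216. The card's pale top edge runs about (187,165) to (189,285), slightly to the left of the jaw middle, so I'm measuring that numerically.

Run:
```python
from h import *
from scipy.optimize import least_squares
(W,im,d)=load("w4"); st=r.get_state(); R=Rn.from_euler("xyz",st["eef_rot"],degrees=True)
g=im[:,:,:3].min(2).astype(int)
print(W[0][0,2],W[0][1,2])
for v in range(140,206,4): print(v,g[v,264:292].tolist())
rows=[];C=cloud(W,d)
for v in range(152,204,3): print(v,C[v,270:280,2].round(3).tolist()) if v%6==2 else 0
```

```text
276.7183494853588 210.39589428397665
140 [152, 150, 149, 141, 141, 135, 137, 139, 146, 147, 151, 147, 140, 133, 127, 131, 136, 140, 137, 143, 141, 137, 128, 127, 127, 128, 122, 117]
144 [108, 113, 111, 108, 108, 112, 112, 112, 105, 82, 69, 84, 105, 113, 113, 113, 113, 115, 110, 111, 112, 114, 117, 118, 113, 113, 114, 113]
148 [107, 106, 110, 105, 109, 108, 107, 100, 94, 94, 95, 99, 106, 112, 113, 113, 111, 113, 114, 112, 112, 115, 117, 115, 117, 114, 113, 113]
152 [69, 69, 69, 71, 70, 71, 69, 77, 98, 123, 127, 112, 109, 110, 111, 110, 114, 113, 114, 113, 111, 117, 117, 117, 117, 112, 115, 114]
156 [70, 73, 71, 70, 69, 73, 105, 175, 235, 235, 189, 127, 102, 108, 113, 112, 113, 114, 112, 113, 111, 113, 114, 117, 115, 115, 112, 110]
160 [72, 69, 70, 70, 68, 69, 93, 173, 239, 244, 208, 138, 109, 108, 110, 111, 112, 113, 114, 112, 114, 114, 115, 117, 113, 114, 115, 112]
164 [70, 72, 72, 69, 70, 66, 94, 171, 237, 243, 215, 141, 108, 107, 112, 111, 113, 112, 112, 113, 116, 112, 116, 113, 114, 114, 116, 113]
168 [69, 71, 73, 72, 70, 68, 91, 169, 239, 243, 208, 127, 99, 108, 110, 111, 110, 11
[... 1260 characters left out ...]
, 108, 114, 112, 111, 110]
152 [0.024, 0.022, 0.106, 0.106, 0.092, 0.022, 0.024, 0.025, 0.022, 0.024]
158 [0.022, 0.023, 0.158, 0.156, 0.108, 0.024, 0.024, 0.024, 0.024, 0.024]
164 [0.024, 0.024, 0.158, 0.158, 0.134, 0.024, 0.021, 0.025, 0.024, 0.022]
170 [0.022, 0.024, 0.157, 0.157, 0.142, 0.023, 0.023, 0.024, 0.022, 0.023]
176 [0.023, 0.024, 0.157, 0.157, 0.142, 0.021, 0.023, 0.024, 0.024, 0.023]
182 [0.024, 0.024, 0.157, 0.157, 0.145, 0.041, 0.023, 0.023, 0.023, 0.022]
188 [0.023, 0.023, 0.156, 0.156, 0.154, 0.063, 0.024, 0.023, 0.023, 0.025]
194 [0.023, 0.022, 0.156, 0.156, 0.158, 0.077, 0.024, 0.024, 0.025, 0.024]
200 [0.024, 0.023, 0.157, 0.16, 0.157, 0.095, 0.022, 0.023, 0.023, 0.024]
```

Card top height is confirmed at 0.157–0.158, and yaw agrees within 0.5°. I'll descend to about 12 mm above the card and re-measure the lateral offset there, where parallax is small.

{"name": "carry_out", "arguments": {
  "deltas": [
    [0,[-1,-1,4],[0,0,0]],
    [0,[-2,-1.5,12],[0,0,0]],
    [0,[-3,-2,25],[0,0,0]],
    [0,[-3,-2,38],[0,0,0]],
    [0,[-3,-2,48],[0,0,0]],
    [0,[-3,-2,54],[0,0,0]],
    [0,[-3,-2,56],[0,0,0]],
    [0,[-3,-2,56],[0,0,0]],
    [0,[-3,-2,56],[0,0,0]],
    [0,[-3,-2,56],[0,0,0]]
  ]
}}

```text
time_s: 8.05
tcp_pos: [0.5893, 0.2365, 0.2102]
eef_rot: [-179.9, 0.0, -69.8]
contact_force: [0.1, -0.1, -0.1]
gripper_width: 0.0165
gripper_force: 24.9
```

Run:
```python
from h import *
c,im,d=snap("wrist","w5"); snap("scene","s5")
delta([.5878,.2354,.187],20.3-90)
a=cv2.resize(im[110:210,240:310,::-1],(420,600),interpolation=cv2.INTER_CUBIC)
u,v=map(int,proj(load("s5")[0],[.588,.235,.17])[0]); print(u,v)
b=cv2.resize(load("s5")[1][v-50:v+50,u-31:u+32,::-1],(378,600),interpolation=cv2.INTER_CUBIC)
cv2.imwrite("pics/w5b.png",np.hstack([a,b]))
```

```text
t 8.15 tcp [0.5892 0.2365 0.2101] [-1.7996e+02  1.0000e-02 -6.9830e+01] shift mm [ 0.5  1.7 23.1] rot [-0.0008  0.0002 -0.0023]
408 238
```

View pics/w5b.png

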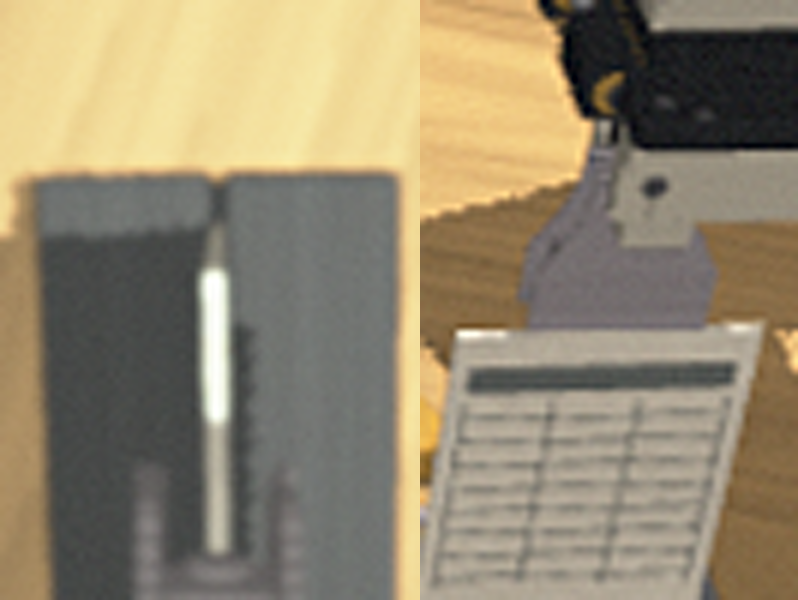

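In the wrist crop the card's top edge (214,270)–(218,550) lies midway between the jaws (133–165 and 272–302, middle 218). The offset is under 0.5 mm, and it is square and centred. I'm lowering 23 mm straight down.

{"name": "carry_out", "arguments": {
  "deltas": [
    [0,[0,0,2],[0,0,0]],
    [0,[0,0,5],[0,0,0]],
    [0,[0,0,8],[0,0,0]],
    [0,[0,0,11],[0,0,0]],
    [0,[0,0,14],[0,0,0]],
    [0,[0,0,17],[0,0,0]],
    [0,[0,0,20],[0,0,0]],
    [0,[0,0,22],[0,0,0]],
    [0,[0,0,23],[0,0,0]],
    [0,[0,0,23],[0,0,0]],
    [0,[0,0,23],[0,0,0]],
    [0,[0,0,23],[0,0,0]]
  ]
}}

```text
time_s: 9.35
tcp_pos: [0.5891, 0.2364, 0.1867]
eef_rot: [-180.0, 0.0, -69.8]
contact_force: [-0.4, -0.2, -0.9]
gripper_width: 0.0162
gripper_force: 24.9
```

Run:
```python
from h import *
c,im,d=snap("wrist","w6"); snap("scene","s6")
delta([.5878,.2354,.187],20.3-90); s=r.get_state(); print(s["contact_force"],s["gripper_width"],s["gripper_force"])
a=cv2.resize(im[110:210,240:310,::-1],(420,600),interpolation=cv2.INTER_CUBIC)
b=cv2.resize(load("s6")[1][188:288,377:440,::-1],(378,600),interpolation=cv2.INTER_CUBIC)
cv2.imwrite("pics/w6b.png",np.hstack([a,b]))
```

```text
t 9.45 tcp [0.5891 0.2364 0.1867] [-179.99    0.    -69.83] shift mm [ 0.5  1.6 -0.3] rot [-0.0003  0.     -0.0023]
[ 0.54803607 -0.39229081 -1.54400308] 0.016608907011075896 24.86338846385479
```

View pics/w6b.png

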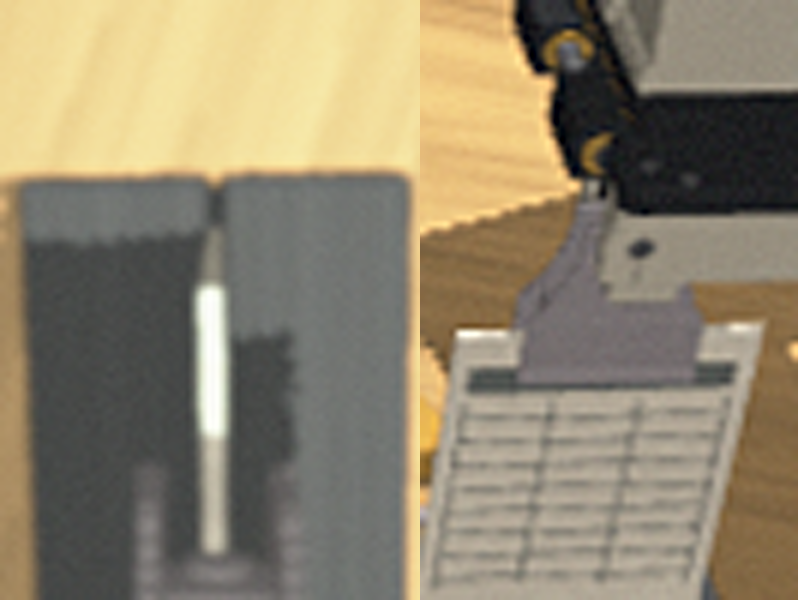

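The jaws now straddle the card: scene crop shows the front jaw bottom at (522,378)–(697,383), below the card top at v≈325. Its overlap depth needs a numeric check.

Run:
```python
from h import *
S,im,d=load("s6"); st=r.get_state(); R=Rn.from_euler("xyz",st["eef_rot"],degrees=True)
for z in(36,40,44,48): print(z,[proj(S,st["tcp_pos"]+R.apply(np.array([x,-9.7,z])/1000))[0].round(1).tolist() for x in(30,-30)])
print("card top pred",proj(S,[[.6059,.1863,.158],[.5696,.2844,.158],[.5878,.2354,.158]]).round(1).tolist())
g=im.sum(2)//3
for u in(388,400,408,416): print(u,g[236:262,u].tolist())
# depth: plane heights along column
C=cloud(S,d)
for u in(400,408,416): print(u,[(v,C[v,u].round(3).tolist()) for v in range(244,256,1)])
```

```text
36 [[394.1, 249.3], [423.4, 248.7]]
40 [[393.9, 250.7], [423.1, 250.2]]
44 [[393.6, 252.2], [422.8, 251.7]]
48 [[393.3, 253.7], [422.4, 253.1]]
card top pred [[382.4, 243.1], [433.2, 242.1], [407.8, 242.6]]
388 [112, 102, 101, 105, 103, 105, 92, 210, 179, 157, 164, 167, 173, 109, 75, 86, 78, 115, 157, 172, 173, 131, 152, 166, 166, 147]
400 [107, 110, 111, 115, 114, 113, 112, 115, 109, 112, 112, 111, 109, 118, 120, 112, 81, 125, 165, 167, 167, 148, 160, 167, 171, 129]
408 [110, 128, 118, 114, 114, 117, 114, 113, 112, 111, 114, 108, 111, 120, 121, 106, 77, 146, 165, 165, 168, 144, 160, 168, 158, 143]
416 [137, 141, 115, 111, 114, 116, 107, 111, 112, 107, 114, 110, 108, 117, 123, 106, 96, 150, 168, 171, 148, 161, 164, 168, 131, 154]
400 [(244, [0.602, 0.221, 0.162]), (245, [0.605, 0.221, 0.162]), (246, [0.605, 0.222, 0.16]), (247, [0.605, 0.222, 0.157]), (248, [0.604, 0.222, 0.153]), (249, [0.603, 0.223, 0.15]), (250, [0.6, 0.223, 0.145]), (251, [0.604, 0.224, 0.145]), (252, [0.594, 0.224, 0.134]), (253, [0.592, 0.224, 0.13]), (254, [0.596, 0.225, 0.131]), (255, [0.594, 0.225, 0.126])]
408 [(244, [0.594, 0.236, 0.16]), (245, [0.6, 0.237, 0.162]), (246, [0.598, 0.237, 0.158]), (247, [0.599, 0.237, 0.156]), (248, [0.596, 0.238, 0.151]), (249, [0.597, 0.238, 0.149]), (250, [0.6, 0.239, 0.149]), (251, [0.595, 0.239, 0.142]), (252, [0.588, 0.239, 0.134]), (253, [0.588, 0.24, 0.131]), (254, [0.589, 0.24, 0.129]), (255, [0.586, 0.241, 0.124])]
416 [(244, [0.589, 0.252, 0.16]), (245, [0.593, 0.252, 0.161]), (246, [0.588, 0.252, 0.154]), (247, [0.589, 0.253, 0.152]), (248, [0.591, 0.253, 0.152]), (249, [0.59, 0.254, 0.148]), (250, [0.591, 0.254, 0.146]), (251, [0.589, 0.255, 0.142]), (252, [0.583, 0.255, 0.134]), (253, [0.581, 0.256, 0.13]), (254, [1.453, 0.233, 0.868]), (255, [0.578, 0.257, 0.122])]
```

{"name": "carry_out", "arguments": {
  "deltas": [
    [0,[0,-0.2,-1],[0,0,0]],
    [0,[0,-0.4,-2],[0,0,0]],
    [0,[0,-0.5,-3],[0,0,0]],
    [0,[0,-0.5,-3],[0,0,0]],
    [0,[0,-0.5,-3],[0,0,0]],
    [0,[0,-0.5,-3],[0,0,0]],
    [0,[0,-0.5,-3],[0,0,0]],
    [0,[0,-0.5,-3],[0,0,0]],
    [0,[0,-0.5,-3],[0,0,0]],
    [0,[0,-0.5,-3],[0,0,0]]
  ]
}}

```text
time_s: 10.45
tcp_pos: [0.5895, 0.2365, 0.1895]
eef_rot: [180.0, -0.0, -69.8]
contact_force: [0.6, -0.1, -0.9]
gripper_width: 0.0165
gripper_force: 24.9
```

Run:
```python
from h import *
W,im,d=snap("wrist","w7"); g=im.min(2).astype(int); s=r.get_state()
for v in(162,170,178,186,194,198): print(v,g[v,258:296].tolist())
print(s["tcp_pos"],s["gripper_width"],s["gripper_force"],s["contact_force"],s["time_s"])
# card unmoved? compare scene card region before/after
c,a,_=snap("scene","s7"); b=load("s4")[1]
print("diff stand",np.abs(a[255:305,370:432].astype(int)-b[255:305,370:432]).mean(), "noise", np.abs(a[330:400,200:300].astype(int)-b[330:400,200:300]).mean())
```

```text
162 [76, 72, 74, 72, 70, 72, 68, 72, 69, 74, 70, 71, 68, 67, 80, 163, 238, 249, 246, 208, 131, 109, 110, 111, 113, 110, 113, 116, 117, 111, 111, 113, 116, 118, 117, 115, 114, 116]
170 [73, 72, 72, 75, 71, 70, 67, 70, 74, 65, 69, 69, 71, 66, 76, 135, 219, 243, 244, 206, 124, 76, 68, 71, 68, 72, 72, 72, 70, 76, 93, 108, 115, 116, 115, 113, 114, 116]
178 [72, 73, 73, 71, 67, 74, 71, 69, 70, 70, 69, 68, 72, 66, 76, 135, 216, 243, 244, 225, 148, 83, 69, 68, 70, 69, 72, 67, 72, 80, 96, 110, 114, 116, 117, 115, 115, 111]
186 [75, 72, 72, 72, 72, 72, 78, 77, 72, 72, 70, 71, 67, 69, 73, 89, 126, 159, 165, 136, 102, 73, 67, 70, 71, 70, 68, 71, 76, 88, 101, 108, 114, 115, 114, 115, 115, 111]
194 [71, 74, 70, 73, 90, 103, 110, 109, 97, 84, 71, 71, 70, 70, 77, 85, 121, 151, 165, 147, 109, 79, 69, 67, 67, 74, 79, 84, 94, 104, 109, 111, 115, 115, 115, 116, 115, 112]
198 [69, 72, 70, 75, 91, 115, 126, 120, 105, 84, 76, 66, 71, 68, 67, 86, 121, 160, 172, 159, 117, 78, 68, 70, 71, 70, 79, 88, 103, 119, 127, 125, 119, 118, 116, 116, 112, 114]
[0.58953436 0.23656037 0.18956986] 0.01636445588682807 24.86336499452591 [ 0.54095124  0.09932005 -0.28742319] 10.5
diff stand 3.0513978494623655 noise 2.4995714285714286
```

```bash
python3 -c "
from plant import r
print(r.close_job())"
```

```text
the job is handed in; nothing more can be done
None
```

I took the wide steel clip off the tray wall and handed the job in with it squeezed wide open around the middle of the card's top edge. One jaw is on each side, square to the card. By the last camera checks it touches nothing, and the stand has not moved.

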